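# Lever up a control box cover and set the feed lever

## Robot

A 6-joint arm with a two-finger parallel gripper is mounted at the origin on a cart in front of the work surface, level with it; the furniture and walls round the work are solid. World frame = base frame: x ahead of the robot, y to its left, z up, the work surface at z = 0. Lengths are in m, angles in degrees, forces in N, time in s.
With the tool pointing down it reaches from about 0.25 to 0.725 m from the base axis. Payload 9.7 kg.
Tool frame: the origin (TCP) lies between the finger pads; the fingertips stand bot.tcp_to_tips ahead of it and the grasp point (between the pads) lies 2 mm behind it (bot.tcp_to_tips is the distance from the TCP to the fingertips, in m); z points along the fingers, y is the line along which they close (so a half turn about z gives the same grasp; the last joint's range is limited). The gripper opens to 85 mm and grips with 20 to 120 N. Pads are 22 mm wide; open, the fingers measure 114 mm over their backs; the gripper's body (76 mm by 85 mm) begins 54 mm behind the grasp point. The pads swing forward as they close: fully open they stand 13 mm farther back than shut.
Start: joints at [64.458, 4.979, 10.078, 95.1, 0, 90], TCP at [0.237, 0.496, 0.248] pointing down, gripper open.
Joint ranges: [-179.16, 179.16], [-48.56, 103.87], [-65.8, 70.77], [-126.05, 130.52], [-82.76, 87.17], [-180, 180]. Speed limits (degrees/s): [127.2, 127.2, 147.25, 180, 180, 180].

## Interface

Orientations are given as [roll, pitch, yaw] about the fixed x, y, z axes, in that order (R = Rz(yaw) Ry(pitch) Rx(roll)).
In Python, from workcell import sensors, camera, camera_params, bot gives the robot as it stands.
- The arm moves only by the tool apply_moves, never from a script. Its argument "motion" is a list of rows, each an object with "jaw": the opening, from -1 (shut) to 1 (fully open); "xyz": the shift along the tool's x, y, z in mm, a list of three; "twist": the turn about the tool's z in rad. A call has 1 to 5 rows; each row is the pose to reach, as a shift and turn from the pose commanded when the call began, along the tool's axes at that moment; what a row does not reach only later rows make up. A row lasts 1/8 s, in which the tool goes at most 62.5 mm and 10.7 degrees, less where a joint would pass 70% of its speed; a pose out of reach is approached as far as the arm can. A call with a gripper value outside its range is refused whole. The fingers move at their own pace and stop on an object; "grip_force" is the grip in N (left out, the last holds). Time passes only in rows, so rows that repeat a pose let the fingers close. It gives the time, the measured TCP pose, the force, the opening and the grip force at its end, in the units of the state.
- sensors.get_obs(): the state, without advancing time (a new reading comes with each control period).
- camera(name): name is "scene" or "top" or "wrist"; returns (picture, depth): 480x640x3 uint8, red, green, blue; 480x640 float32, m along the optical axis (not along the pixel's ray), 0 where there is no reading.
- camera_params(name): a dict with "mtx" (3x3 intrinsics, pixels), "k1" (the pictures are not rectified: a ray, as slopes to the right and down, at radius r is drawn at 1 + k1 r^2 times it, then the intrinsics apply), "rvec" (rotation vector, rad) and "tvec" (3), from world to camera coordinates, as OpenCV has them. Camera axes: x right, y down, z forward; pixel columns grow to the right and rows downward; lengths in m; the calibration is good to about 2 mm. A picture is of the moment at which its call begins: read the wrist's pose just before it. camera_params takes no time and is no camera call; for the wrist camera it gives the pose at the moment of the call.
- bot.job_done(): hands the job in; it is judged then, once.
The state is a dict: "time": time; "q": joint angles; "qd": joint speeds; "joint_efforts": joint torques, N m; "ee_pos": TCP position; "tcp_rot": TCP orientation; "wrist_force": force on the tool from outside, world axes, zero at the start; "torque": the same for the moment, N m; "opening": finger opening in m; "grasp_force": force on a finger pad.
Only numpy, scipy, OpenCV 4.12 (cv2) and the standard library are available. Lean on these libraries where they do the work, as an engineer would, in place of code of your own. Each camera call takes 0.05 s, during which the arm holds its last target. There are 200 camera calls.

## Task

Take the flat-bladed screwdriver, put its blade into the notch in the wall of the control box and lever the shut cover up with it; keep your fingers off the cover until the blade has raised its edge by some 4 cm. Swing the cover open past upright so that it stays open, and lay the screwdriver down flat on the bench. Then set the lever inside the box to the same angle as the pointer on the scale plate behind it, and leave the other things on the bench where they lie.

Things in the scene. Friction and masses are not known exactly. Their poses are not given: they have to be found in the camera images.
- screwdriver: flat-bladed screwdriver, dark blue handle, 230 mm long, loose on the bench. Origin: middle of its length on its underside; y axis along the tool, blade tip at y = -115 mm, handle y = +15 to +115 mm; tool axis 13.6 mm above the underside. Handle 29 mm thick to the eye, gripped across x at about 20 mm, 27 mm high; shank 6 mm thick. 130 g, centre of mass at y = +48 mm
- blade_tip (a point): tip of the screwdriver's blade, on the tool's axis; axes as the screwdriver
- handle_mid (a point): middle of the screwdriver's handle, on the tool's axis
- control_box: grey steel box fixed to the bench, 160 (x) by 210 (y) by 120 mm high, walls 4 mm, inner floor z = 6 mm. Origin: centre of underside. The notched wall, x = -80 mm, faces the box's -x (about the robot's right); the cover hinges at the far wall. Feet 8 mm high out to y = +-124 mm. Inside: lever at x = -14 mm, upright scale plate at x = 56 mm (to z = 91 mm, y = +-85 mm)
- notch (a point): middle of the notch in the wall's outer face, 105 mm above the bench. The notch is 44 mm wide along the box's y, cut from the wall's top edge down to z = 95 mm; the shut cover's free edge lies 6 mm behind the outer face, its underside at z = 115.5 mm, so 20 mm of height is open below it. Axes as the box
- cover_hinge (a point): middle of the cover's hinge line, on the box at x = 78 mm, z = 117.5 mm; the line runs along the box's y
- cover (a joint): cover angle: 0 shut, flush in the box's top; grows as the free edge rises and swings over to the hinge side; pi/2 upright; stop at 1.9. Aluminium plate 150 by 198 by 4 mm, 180 g, stiff hinge: it stays where it is left, 2 to 3 N at the free edge moves it
- cover_edge (a point): middle of the cover's free edge, at its underside, 152 mm from the hinge line
- lever (a joint): angle of the lever inside the box about an axis along the box's x through lever_pivot: 0 upright, positive leaning to the box's +y, stops at -0.75 and +0.75. It stays where it is left; about 1.5 N at the knob moves it.
- lever_knob (a point): centre of the black ball knob, 24 mm across, on the lever's 8 mm rod, 60 mm from the pivot; z axis along the lever away from the pivot
- lever_pivot (a point): the lever's pivot, on the box at x = -14 mm, y = 0, z = 35 mm; axes as the box
- pointer (a joint): angle of the dark steel pointer on the aluminium scale plate, with the same zero, axis direction and sense as the lever: the lever is set when both angles are equal. It is clamped tight and does not move.
- pointer_tip (a point): tip of the pointer, 60 mm from its pivot (box x = 50 mm, y = 0, z = 35 mm); z axis along the pointer
- spanner: steel combination spanner, 199 mm long along its y, 40 mm wide, 7 mm thick, loose on the bench: to be left alone. Origin: centre of its underside
- gear: steel spur gear lying flat, 65 mm across, 24 mm high, loose: to be left alone. Origin: centre of its underside
- bearing: ball bearing lying flat, 62 mm across, 16 mm high, loose: to be left alone. Origin: centre of its underside

How it is judged (in metres and radians):
On the way, in this order (a step that is already met when the one before it is completed fails the run):
1. the screwdriver has levered the cover up by more than 0.2 rad (30 mm at its edge) and still bears on it (value of joint cover above 0.2 rad and contact force between screwdriver and cover above 0.05 N), for 0.05 s.
2. the cover is open past upright (value of joint cover above 1.58 rad), for 0.2 s.
At the end, for the whole second after the job is handed in: the cover stands open past upright (more than 1.58 rad), the lever stands still at the pointer's angle within 0.08 rad (5 mm at the knob), and the screwdriver lies released, flat and still on the bench (blade tip and middle of the handle below 30 mm) (value of joint cover above 1.58 rad and angle between the z axis of lever_knob and the z axis of pointer_tip, either way round below 0.08 rad and velocity of joint lever between -0.05 and 0.05 rad/s and height (world z) of each of handle_mid, blade_tip below 0.03 m and linear speed of screwdriver below 0.02 m/s); the robot touches nothing.
It fails at once if the fingers touch the cover before the blade has raised it (below 0.15 rad) (value of joint cover below 0.15 rad and contact force between the fingers and cover above 0.5 N).
It fails at once if the spanner, gear or bearing is pushed more than 30 mm (distance of any of spanner, gear, bearing from where it was at the start of the episode above 0.03 m).
It also fails if it takes over 72 s, if anything falls off the work surface, if the arm or the gripper's body presses on something with over 40 N, if the wrist force passes 120 N, or if a joint passes its speed limit or range.

## Working session

There is one attempt and no reset: what is moved stays moved. The work goes in short steps, Python scripts to look and compute and a tool call to move; the robot and the scene stay as the last step left them, time stands still between calls to the robot, and variables do not carry over. Pictures are saved under pics/ and viewed, at most 10 in all, crops included, and the job is handed in when it is done.

Besides the shell and the picture viewer there is one more tool, called after ">>>" as name([rows], argument=value, ...), one row to a line, values as JSON. apply_moves: Moves the arm, as the interface text tells. Its arguments: {"type":"object","properties":{"motion":{"type":"array","items":{"type":"object","properties":{"jaw":{"type":"number"},"xyz":{"type":"array","items":{"type":"number"}},"twist":{"type":"number"}}}},"grip_force":{"type":"number"}},"required":["motion"]}

```bash
mkdir -p pics; ls; cat > h.py <<'E'
import numpy as np,cv2
from workcell import sensors,camera,camera_params,bot
def P(n):
    p=camera_params(n);return np.array(p["mtx"],float),float(p["k1"]),cv2.Rodrigues(np.array(p["rvec"],float))[0],np.array(p["tvec"],float).ravel()
def rays(p,uv):
    K,k1,R,t=p;uv=np.atleast_2d(np.array(uv,float))
    d=np.array([k1,0,0,0.]);n=cv2.undistortPoints(uv[:,None],K,d)[:,0]
    return -R.T@t,np.c_[n,np.ones(len(n))]@R
def plane(p,uv,z):
    o,d=rays(p,uv);return o+d*((z-o[2])/d[:,2])[:,None]
def pts(p,uv,dep):
    o,d=rays(p,uv);return o+d*np.asarray(dep)[:,None]
def proj(p,X):
    K,k1,R,t=p;return cv2.projectPoints(np.atleast_2d(X).astype(float),cv2.Rodrigues(R)[0],t,K,np.array([k1,0,0,0.]))[0][:,0]
def grab(n,save=None):
    p=P(n);im,de=camera(n)
    if save:
        cv2.imwrite(f"pics/{save}.png",im[...,::-1]);np.savez(f"pics/{save}.npz",im=im,de=de,K=p[0],k1=p[1],R=p[2],t=p[3])
    return p,im,de
def load(s):
    z=np.load(f"pics/{s}.npz");return (z["K"],float(z["k1"]),z["R"],z["t"]),z["im"],z["de"]
E
python3 - <<'E'
from h import *
o=sensors.get_obs();print({k:np.round(v,3) for k,v in o.items()});print(bot.tcp_to_tips)
for n in("scene","top","wrist"):
    p,im,de=grab(n,n+"0");print(n,-p[2].T@p[3],p[2][2],p[0][0,0])
E
```

```text
pics
{'time': np.float64(0.0), 'q': array([ 6.4458e+01,  5.0140e+00,  1.0034e+01,  9.5099e+01, -1.0000e-03,
        9.0002e+01]), 'qd': array([ 0.001,  0.091, -0.085,  0.03 , -0.037, -0.078]), 'joint_efforts': array([-2.000e-03, -5.204e+01,  4.648e+01,  1.700e-02, -0.000e+00,
        0.000e+00]), 'ee_pos': array([0.237, 0.496, 0.248]), 'tcp_rot': array([-1.79921e+02,  1.00000e-03,  1.54456e+02]), 'wrist_force': array([-1.058, -0.077, -0.237]), 'torque': array([ 0.005,  0.033, -0.018]), 'grasp_force': np.float64(0.0), 'opening': np.float64(0.085)}
0.017
scene [-0.21434783 -0.80258063  0.74504908] [ 0.57487134  0.65139736 -0.4951812 ] 558.9159433963257
top [0.43551764 0.04363129 1.0910347 ] [ 0.10218806  0.02239384 -0.994513  ] 445.56267238726605
wrist [0.15955019 0.53251452 0.37316683] [ 0.29593852 -0.14247726 -0.94452137] 392.9602586431764
```

View pics/top0.png

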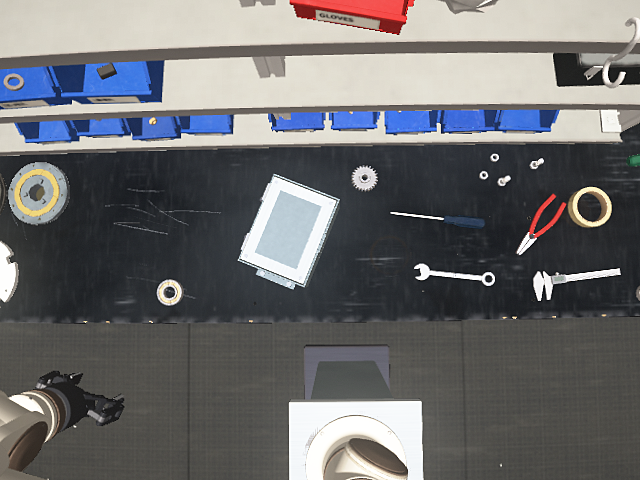

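View pics/scene0.png

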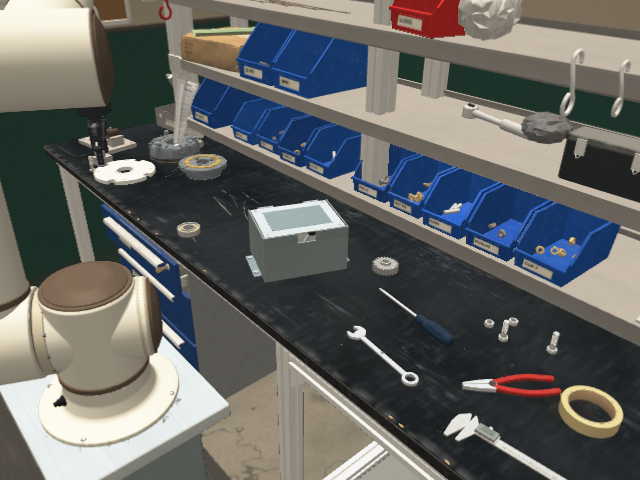

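```bash
python3 - <<'E'
from h import *
vv,uu=np.mgrid[0:480,0:640];UV=np.c_[uu.ravel(),vv.ravel()]
for n in("top0","scene0"):
    p,im,de=load(n);X=pts(p,UV,de.ravel());ok=(de.ravel()>0)
    hsv=cv2.cvtColor(im,cv2.COLOR_RGB2HSV).reshape(-1,3).astype(int)
    reg=ok&(X[:,0]>.2)&(X[:,0]<.72)&(X[:,1]>-.5)&(X[:,1]<.5)
    b=reg&(X[:,2]<.06)&(hsv[:,0]>95)&(hsv[:,0]<125)&(hsv[:,1]>110)&(hsv[:,2]>45)&(X[:,1]<0)
    m=b.reshape(480,640).astype(np.uint8);nc,l,s,c=cv2.connectedComponentsWithStats(m);i=1+s[1:,4].argmax();sel=(l==i).ravel()
    print(n,"handle px",s[i],c[i],"z",np.percentile(X[sel,2],[5,50,95]))
    Q=plane(p,UV[sel],.0136);mu=Q[:,:2].mean(0);w,V=np.linalg.eigh(np.cov(Q[:,:2].T));a=V[:,1]*np.sign(V[1,1])
    t=(Q[:,:2]-mu)@a;print(" mu",mu,"dir",a,np.degrees(np.arctan2(a[1],a[0])),"ext",t.min(),t.max(), "mid",mu+a*(t.min()+t.max())/2)
    # shank : bright pixels near axis line
    PL=plane(p,UV,.0136)[:,:2]-mu;tt=PL@a;ss=PL@np.array([-a[1],a[0]])
    sh=reg&(tt>.05)&(tt<.25)&(abs(ss)<.02)&(hsv[:,2]>110)
    print(" shank n",sh.sum(),"t",tt[sh].min(),np.percentile(tt[sh],98),tt[sh].max(),"fit s=",np.polyfit(tt[sh],ss[sh],1)); e=sh&(tt>tt[sh].max()-.004);print(" tip",plane(p,UV[e],.0136).mean(0))
    # box
    bx=reg&(X[:,2]>.1)&(X[:,2]<.14)&(X[:,1]>-.2)&(X[:,1]<.4)
    m=bx.reshape(480,640).astype(np.uint8);nc,l,s,c=cv2.connectedComponentsWithStats(m);i=1+s[1:,4].argmax();sel=(l==i).ravel()
    B=X[sel];r=cv2.minAreaRect((B[:,:2]*1000).astype(np.float32));print(" box",s[i],r,"z",np.percentile(B[:,2],[5,50,95]))
    cn=max(cv2.findContours((l==i).astype(np.uint8),0,2)[0],key=cv2.contourArea)
    C=plane(p,cn[:,0],.12);r=cv2.minAreaRect((C[:,:2]*1000).astype(np.float32));print(" box pl",r,cv2.boxPoints(r).tolist())
p,im,de=load("top0");q,im2,_=load("scene0")
a=cv2.resize(im[160:300,225:355],None,fx=3,fy=3,interpolation=2);b=cv2.resize(im2[190:290,235:361],None,fx=3,fy=3,interpolation=2)
o=np.zeros((430,790,3),np.uint8);o[:420,:390]=a;o[:300,400:778]=b;cv2.imwrite("pics/c1.png",o[...,::-1])
E
```

```text
top0 handle px [456 216  29  13 195] [470.51282051 222.75384615] z [0.01502906 0.0239265  0.02799269]
 mu [ 0.57491472 -0.28905245] dir [0.07992764 0.99680067] 85.41559322796951 ext -0.0329946687520768 0.03537753161188065 mid [ 0.57500995 -0.28786483]
 shank n 129 t 0.06758054271596353 0.1936196576000524 0.1974740000736023 fit s= [-0.05024706 -0.00269922]
 tip [ 0.60316558 -0.09488122  0.0136    ]
 box [ 238  174  102  114 6722] ((553.2987670898438, 145.40902709960938), (163.2816925048828, 210.62203979492188), 67.53137969970703) z [0.11567364 0.11903065 0.12191498]
 box pl ((552.6812744140625, 144.78298950195312), (163.75042724609375, 209.8246612548828), 67.53229522705078) [[424.4426574707031, 109.21607208251953], [618.340576171875, 29.02893829345703], [680.919921875, 180.34991455078125], [487.02197265625, 260.53704833984375]]
scene0 handle px [423 323  31  20 238] [437.44537815 332.42016807] z [0.01448995 0.02142373 0.02808969]
 mu [ 0.57630838 -0.28467789] dir [0.14252761 0.98979083] 81.80586507868593 ext -0.03509134627416819 0.03436598894111753 mid [ 0.57625669 -0.28503687]
 shank n 124 t 0.06649776460161813 0.18780234767965528 0.19116236825561372 fit s= [ 0.00667702 -0.00072854]
 tip [ 0.60357935 -0.09670854  0.0136    ]
 box [ 248  199  101   48 3124] ((551.4955444335938, 141.81301879882812), (168.76768493652344, 211.84164428710938), 67.48474884033203) z [0.10497618 0.11935835 0.12186585]
 box pl ((541.3660278320312, 128.47998046875), (199.4825897216797, 217.4374542236328), 67.42145538330078) [[402.6845397949219, 78.12596130371094], [603.4562377929688, -5.3590545654296875], [680.0474853515625, 178.83399963378906], [479.27581787109375, 262.31903076171875]]
```

View pics/c1.png

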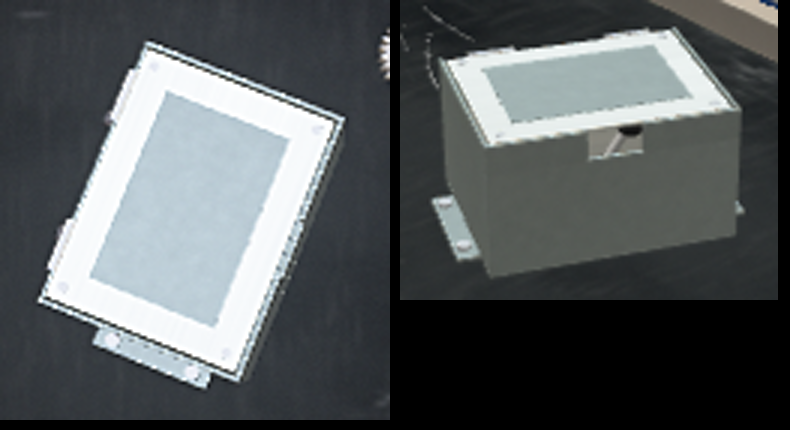

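The crop shows the cover shut, the notch in the middle of the right-hand wall with the black knob visible through it, and the hinges on the left. The screwdriver lies along about 82° with its tip near (0.603, -0.096). Moving above its handle.

>>> apply_moves([
  {"jaw":1,"xyz":[-634,-528,0],"twist":1.265},
  {"jaw":1,"xyz":[-634,-528,0],"twist":1.265},
  {"jaw":1,"xyz":[-634,-528,0],"twist":1.265},
  {"jaw":1,"xyz":[-634,-528,0],"twist":1.265},
  {"jaw":1,"xyz":[-634,-528,0],"twist":1.265},
])

```text
time: 0.78
ee_pos: [0.3679, 0.2104, 0.2482]
tcp_rot: [180.0, -0.0, 100.4]
wrist_force: [1.4, 0.4, -0.7]
opening: 0.0854
grasp_force: 0.0
```

```bash
cat >> h.py <<'E'
def go(x,y,z,yaw,base=None):
    o=sensors.get_obs();e=np.array(o["ee_pos"]);w=np.array(o["tcp_rot"])[2];a=np.radians(w)
    d=np.array([x,y,z])-e;tx=np.array([np.cos(a),np.sin(a)]);ty=np.array([np.sin(a),-np.cos(a)])
    t=(yaw-w+180)%360-180
    print("at",e.round(4),np.round(o["tcp_rot"],2),"F",np.round(o["wrist_force"],1),"t",round(float(o["time"]),2),"open",round(float(o["opening"]),4),"q",np.round(o["q"],1))
    print("MOVE",(1000*np.array([d[:2]@tx,d[:2]@ty,-d[2]])).round(1).tolist(),"twist",round(-np.radians(t),4))
E
python3 -c "
from h import *
go(.581,-.254,.2,82)"
```

```text
at [0.3679 0.2104 0.2482] [179.98  -0.   100.41] F [ 1.4  0.4 -0.7] t 0.78 open 0.0854 q [ 29.8 -12.2  -6.2  95.9  -0.  109.4]
MOVE [-495.3, 125.6, 48.2] twist 0.3214
```

>>> apply_moves([
  {"jaw":1,"xyz":[-495,126,0],"twist":0.321},
  {"jaw":1,"xyz":[-495,126,0],"twist":0.321},
  {"jaw":1,"xyz":[-495,126,0],"twist":0.321},
  {"jaw":1,"xyz":[-495,126,48],"twist":0.321},
  {"jaw":1,"xyz":[-495,126,98],"twist":0.321},
])

```text
time: 1.4
ee_pos: [0.4989, -0.0695, 0.2193]
tcp_rot: [179.9, -0.0, 82.3]
wrist_force: [0.3, 0.8, 0.2]
opening: 0.0856
grasp_force: 0.0
```

```bash
python3 -c "
from h import *
go(.581,-.254,.15,82)"
```

```text
at [ 0.4989 -0.0695  0.2193] [ 1.799e+02 -1.000e-02  8.232e+01] F [0.3 0.8 0.2] t 1.4 open 0.0856 q [-7.9 -2.  -0.2 91.6  0.  89.7]
MOVE [-171.8, 106.0, 69.3] twist 0.0056
```

>>> apply_moves([
  {"jaw":1,"xyz":[-172,106,70],"twist":0.0},
  {"jaw":1,"xyz":[-172,106,70],"twist":0.0},
  {"jaw":1,"xyz":[-172,106,70],"twist":0.0},
  {"jaw":1,"xyz":[-172,106,70],"twist":0.0},
  {"jaw":1,"xyz":[-172,106,70],"twist":0.0},
])

```text
time: 2.02
ee_pos: [0.5798, -0.2532, 0.1469]
tcp_rot: [-179.8, -0.0, 82.2]
wrist_force: [-0.7, 0.0, -0.2]
opening: 0.0855
grasp_force: 0.0
```

```bash
python3 -c "
from h import *
go(.581,-.254,.05,82)
p,im,de=grab('wrist','w1')
"
```

```text
at [ 0.5798 -0.2532  0.1469] [-1.7983e+02 -4.0000e-02  8.2230e+01] F [-0.7  0.  -0.2] t 2.02 open 0.0855 q [-23.6  15.7  11.2  85.6  -0.   74.2]
MOVE [-0.7, 1.3, 96.9] twist 0.004
```

View pics/w1.png

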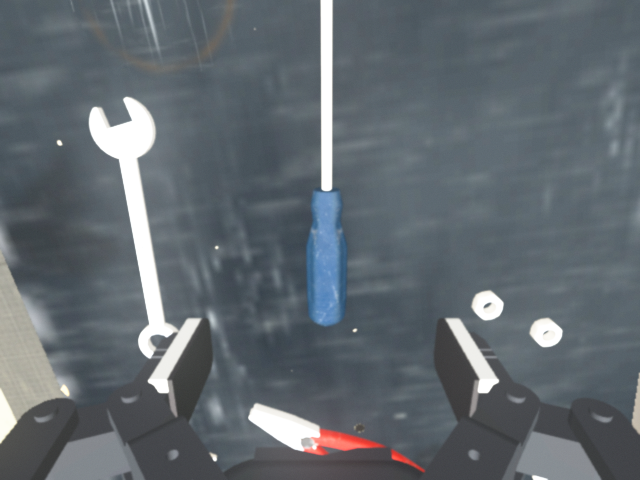

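The wrist view shows the blue handle from (326,190) to (326,325), with the shank running up the picture. Fixing its exact line and ends from these.

```bash
python3 - <<'E'
from h import *
p,im,de=load("w1");vv,uu=np.mgrid[0:480,0:640];UV=np.c_[uu.ravel(),vv.ravel()]
h=cv2.cvtColor(im,cv2.COLOR_RGB2HSV).astype(int)
m=((h[...,0]>100)&(h[...,0]<125)&(h[...,1]>110)).astype(np.uint8);nc,l,s,c=cv2.connectedComponentsWithStats(m);i=1+s[1:,4].argmax();sel=(l==i).ravel();print(s[i])
Q=plane(p,UV[sel],.0136)[:,:2];mu=Q.mean(0);w,V=np.linalg.eigh(np.cov(Q.T));a=V[:,1]*np.sign(V[1,1]);t=(Q-mu)@a
m2=(h[...,2]>200)&(abs(uu-326)<15)&(vv<185);S=plane(p,UV[m2.ravel()],.0136)[:,:2]
sv=np.linalg.eigh(np.cov(S.T))[1][:,1]
print(mu,np.degrees(np.arctan2(a[1],a[0])),np.degrees(np.arctan2(*(sv*np.sign(sv[1]))[::-1])),"line mu->shank",np.degrees(np.arctan2(*(S.mean(0)-mu)[::-1])),"front",mu+a*t.max(),"back",mu+a*t.min(),t.max()-t.min())
X=pts(p,UV[sel],de.ravel()[sel]);print("top z",np.percentile(X[:,2],[50,95]))
E
```

```text
[ 306  189   41  137 3707]
[ 0.57669284 -0.28025164] 83.27056034807492 82.49073349469415 line mu->shank 82.24892522437509 front [ 0.58344573 -0.22302082] back [ 0.5712626  -0.32627303] 0.10396849839620823
top z [0.02420432 0.02706492]
```

>>> apply_moves([
  {"jaw":0.2,"xyz":[-17,1,60],"twist":0.0},
  {"jaw":0.2,"xyz":[-17,1,110],"twist":0.0},
  {"jaw":0.2,"xyz":[-17,1,128],"twist":0.0},
  {"jaw":0.2,"xyz":[-17,1,128],"twist":0.0},
  {"jaw":0.2,"xyz":[-17,1,128],"twist":0.0},
])

```text
time: 2.7
ee_pos: [0.5803, -0.2689, 0.0238]
tcp_rot: [179.8, 0.1, 82.4]
wrist_force: [-1.1, 1.0, 0.3]
opening: 0.051
grasp_force: 0.0
```

```bash
python3 -c "
from h import *
go(.578,-.270,.0185,82.3)"
```

```text
at [ 0.5803 -0.2689  0.0238] [1.798e+02 6.000e-02 8.239e+01] F [-1.1  1.   0.3] t 2.7 open 0.051 q [-24.9  18.4   0.8  72.2   0.   72.7]
MOVE [-1.4, -2.1, 5.3] twist 0.0015
```

>>> apply_moves([
  {"jaw":0.2,"xyz":[0,-2,3]},
  {"jaw":-1,"xyz":[0,-2,3]},
  {"jaw":-1,"xyz":[0,-2,3]},
  {"jaw":-1,"xyz":[0,-2,3]},
  {"jaw":-1,"xyz":[0,-2,3]},
], grip_force=110)

```text
validation failed for argument at $.mo...
```

```bash
python3 -c "
from h import *
go(.578,-.270,.14,82.3)"
```

```text
at [ 0.5803 -0.2689  0.0238] [1.798e+02 6.000e-02 8.239e+01] F [-1.1  1.   0.3] t 2.7 open 0.051 q [-24.9  18.4   0.8  72.2   0.   72.7]
MOVE [-1.4, -2.1, -116.2] twist 0.0015
```

>>> apply_moves([
  {"jaw":0.2,"xyz":[0,-2,3],"twist":0.0},
  {"jaw":-1,"xyz":[0,-2,3],"twist":0.0},
  {"jaw":-1,"xyz":[0,-2,3],"twist":0.0},
  {"jaw":-1,"xyz":[0,-2,3],"twist":0.0},
  {"jaw":-1,"xyz":[0,-2,3],"twist":0.0},
], grip_force=110)

```text
time: 3.32
ee_pos: [0.5774, -0.2688, 0.0189]
tcp_rot: [179.9, 0.0, 82.3]
wrist_force: [-0.6, 1.0, 6.9]
opening: 0.0184
grasp_force: 108.7
```

```bash
python3 -c "
from h import *
go(.578,-.270,.14,82.3)"
```

```text
at [ 0.5774 -0.2688  0.0189] [1.7993e+02 2.0000e-02 8.2350e+01] F [-0.6  1.   6.9] t 3.33 open 0.0184 q [-25.   18.3   0.2  71.7   0.   72.7]
MOVE [-1.1, 0.8, -121.1] twist 0.0008
```

>>> apply_moves([
  {"jaw":-1,"xyz":[0,0,-40],"twist":0.0},
  {"jaw":-1,"xyz":[0,0,-91],"twist":0.0},
  {"jaw":-1,"xyz":[0,0,-91],"twist":0.0},
  {"jaw":-1,"xyz":[0,0,-91],"twist":0.0},
])

```text
time: 3.82
ee_pos: [0.5767, -0.2685, 0.1082]
tcp_rot: [-180.0, -0.0, 82.3]
wrist_force: [-0.4, 0.5, -2.2]
opening: 0.0182
grasp_force: 107.8
```

```bash
python3 -c "
from h import *
go(.4397,-.1287,.11,67.5)"
```

```text
at [ 0.5767 -0.2685  0.1082] [-1.7995e+02 -1.0000e-02  8.2350e+01] F [-0.4  0.5 -2.2] t 3.83 open 0.0182 q [-25.   16.3   7.7  81.4  -0.   72.7]
MOVE [120.3, -154.4, -1.8] twist 0.2591
```

>>> apply_moves([
  {"jaw":-1,"xyz":[30,-39,0],"twist":0.065},
  {"jaw":-1,"xyz":[70,-90,0],"twist":0.16},
  {"jaw":-1,"xyz":[100,-135,-1],"twist":0.22},
  {"jaw":-1,"xyz":[120,-154,-2],"twist":0.259},
  {"jaw":-1,"xyz":[120,-154,-2],"twist":0.259},
])

```text
time: 4.45
ee_pos: [0.4388, -0.1279, 0.1098]
tcp_rot: [-179.9, 0.0, 67.6]
wrist_force: [0.8, -0.1, -1.1]
opening: 0.0178
grasp_force: 108.3
```

```bash
python3 - <<'E'
from h import *
go(.4397,-.1287,.11,67.5)
for n in("scene","top"): grab(n,n+"2")
p,im,de=load("scene2");q,i2,d2=load("top2")
o=np.zeros((590,790,3),np.uint8)
a=cv2.resize(im[190:320,235:405],None,fx=3,fy=3,interpolation=2)[:390];o[:390,:510]=a
b=cv2.resize(i2[190:290,250:450],None,fx=2,fy=2,interpolation=2);o[390:590,:400]=b
cv2.imwrite("pics/c2.png",o[...,::-1])
E
```

```text
at [ 0.4388 -0.1279  0.1098] [-1.7989e+02  1.0000e-02  6.7590e+01] F [ 0.8 -0.1 -1.1] t 4.45 open 0.0178 q [-16.3  -8.1 -18.   80.2   0.   96.2]
MOVE [-0.4, 1.1, -0.2] twist 0.0016
```

View pics/c2.png

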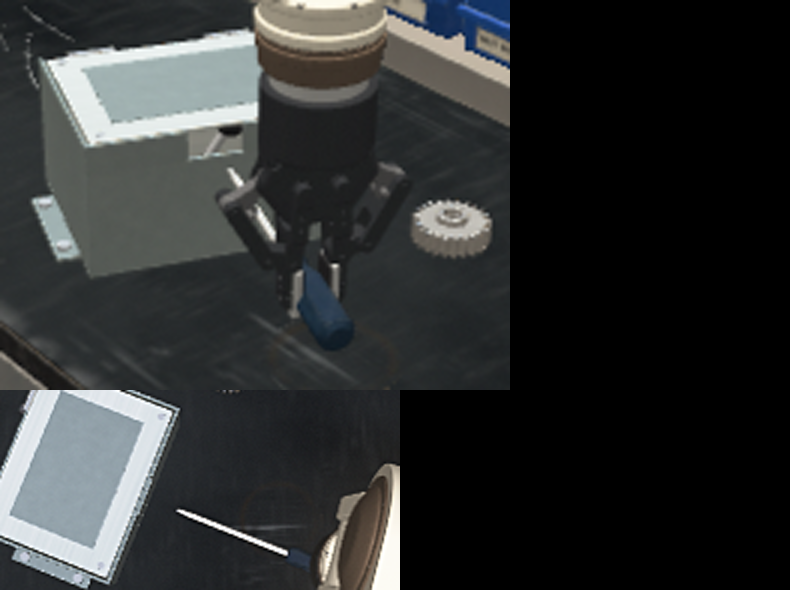

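The tip is at about (312,247) in the scene view and (339,250) in the top view, in front of the wall. The notch floor in the scene view runs from (298,243) to (316,241). Triangulating both in the box frame.

```bash
python3 - <<'E'
from h import *
p,im,_=load("scene2");q,i2,_=load("top2")
def tri(u1,u2):
    o1,d1=rays(p,u1);o2,d2=rays(q,u2);A=np.c_[d1[0],-d2[0]];s=np.linalg.lstsq(A,o2-o1,rcond=None)[0]
    a=o1+s[0]*d1[0];b=o2+s[1]*d2[0];return (a+b)/2,np.linalg.norm(a-b)
c=np.array([.552,.143]);a=np.radians(67.5);ux=np.array([np.cos(a),np.sin(a)]);uy=np.array([-ux[1],ux[0]])
B=lambda X:np.array([(X[:2]-c)@ux,(X[:2]-c)@uy,X[2]])*1000
# find shank end
g1=cv2.cvtColor(im,cv2.COLOR_RGB2GRAY);g2=cv2.cvtColor(i2,cv2.COLOR_RGB2GRAY)
print(g1[240:252,304:320]);print(g2[244:256,332:346])
X,e=tri((311.5,246.5),(338.5,249.5));print("tip",X,e,B(X))
tx=.4388+.174*np.cos(np.radians(67.5)),-.1279+.174*np.sin(np.radians(67.5));print("pred",B(np.array([*tx,.1045])))
# notch bottom corners on wall plane x=-80
o,d=rays(p,[(298,243.3),(316,240.7)])
n=np.array([*ux,0]);s=(-.08-(o[:2]-c)@ux)/(d@n);
for k in range(2):print("notch",B(o+d[k]*s[k]))
E
```

```text
[[170 138 103 109 126 126 132 149 152 160 169 157  97  87  86  87]
 [160 146 169 194 166 150 129 116  97  91  94  98  89  87  87  88]
 [123 101  97  97  92  96  93  90  87  86  87  88  86  87  88  87]
 [ 90  88  87  87  86  86  87  88  87  88  89  88  86  88  87  86]
 [ 87  88  88  88  87  87  87  87  88  88  88  87  88  88  90  85]
 [ 88  87  88  88  88  87  87  88  88  88  88  89  88  88  88  68]
 [ 88  86  87  88  87  87 111 191 175  88  88  88  88  89  82  43]
 [ 88  87  87  88  89  88  96 154 226 130  88  87  88  86  73  33]
 [ 87  88  88  88  87  87  87 110 203 224 147  88  87  85  62  40]
 [ 86  87  87  87  88  87  88 100 165 235 225 111  87  85  71  82]
 [ 87  87  86  87  86  87  88  88 116 216 235 227  90 106 118 114]
 [ 88  86  86  87  88  88  88  88  92 143 230 225 133 120 121 115]]
[[ 40  40  40  39  39  41  42  41  38  37  38  40  41  37]
 [ 41  40  40  40  39  40  41  40  38  36  40  38  39  35]
 [ 37  38  40  39  38  40  40  37  40  37  36  37  39  37]
 [ 37  39  37  39  38  38  37  37  35  35  35  37  35  36]
 [ 38  37  37  36  36  37  34  30  26  28  30  35  34  35]
 [ 38  39  37  38  35  30  53  94  51  38  27  23  28  30]
 [ 38  39  39  38  35  31 150 255 255 241 143  53  29  28]
 [ 39  36  38  38  38  34  20  59 186 255 255 253 203 145]
 [ 39  39  37  39  39  38  31  23  11  56 180 247 250 254]
 [ 38  40  36  39  41  41  37  35  31  21  11  60 192 255]
 [ 39  39  37  39  39  38  39  39  38  35  31  23  12  16]
 [ 39  38  39  37  39  38  38  38  40  39  36  35  33  24]]
tip [0.50730678 0.03471326 0.10197844] 0.0005850667419277335 [-117.14725555   -0.14839468  101.978437  ]
pred [-119.5987299     0.91422125  104.5       ]
notch [-80.          21.21394642  93.72758551]
notch [-80.         -23.17509118  93.16628078]
```

>>> apply_moves([
  {"jaw":-1,"xyz":[10,0,-2],"twist":0.0},
  {"jaw":-1,"xyz":[25,0,-2],"twist":0.0},
  {"jaw":-1,"xyz":[45,0,-2],"twist":0.0},
  {"jaw":-1,"xyz":[63,0,-2],"twist":0.0},
  {"jaw":-1,"xyz":[63,0,-2],"twist":0.0},
], grip_force=120)

```text
time: 5.18
ee_pos: [0.4651, -0.0697, 0.1127]
tcp_rot: [-180.0, -0.0, 67.6]
wrist_force: [0.2, -0.3, -0.8]
opening: 0.0178
grasp_force: 118.3
```

```bash
python3 - <<'E'
from h import *
go(.463,-.07,.112,67.5)
p,im,_=grab("scene","scene3")
q,i2,_=grab("top","top3")
o=np.zeros((590,790,3),np.uint8)
o[:390,:510]=cv2.resize(im[190:320,235:405],None,fx=3,fy=3,interpolation=2)
o[390:590,:400]=cv2.resize(i2[190:290,250:450],None,fx=2,fy=2,interpolation=2)
cv2.imwrite("pics/c3.png",o[...,::-1])
E
```

```text
at [ 0.4651 -0.0697  0.1127] [-179.97   -0.     67.62] F [ 0.2 -0.3 -0.8] t 5.17 open 0.0178 q [ -8.5  -6.4 -16.2  80.3   0.  103.9]
MOVE [-1.1, -1.8, 0.7] twist 0.0022
```

View pics/c3.png

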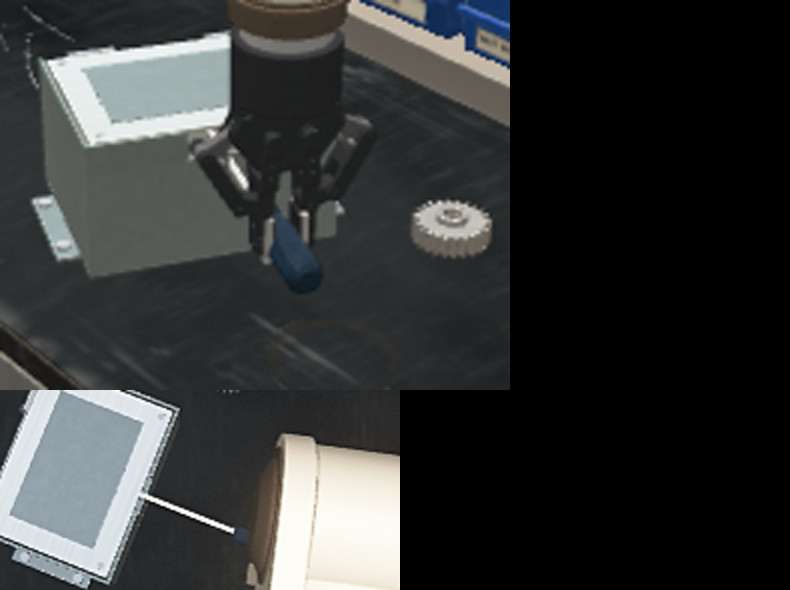

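The blade is in the notch and under the cover (the shank meets the edge at crop (143,495)), with no contact force. Levering.

>>> apply_moves([
  {"jaw":-1,"xyz":[0,0,-8],"twist":0.0},
  {"jaw":-1,"xyz":[0,0,-21],"twist":0.0},
  {"jaw":-1,"xyz":[2,0,-34],"twist":0.0},
  {"jaw":-1,"xyz":[4,0,-47],"twist":0.0},
  {"jaw":-1,"xyz":[9,0,-60],"twist":0.0},
])

```text
time: 5.9
ee_pos: [0.4679, -0.0628, 0.1742]
tcp_rot: [180.0, 0.0, 67.5]
wrist_force: [-2.3, -2.2, -3.2]
opening: 0.018
grasp_force: 118.4
```

```bash
python3 - <<'E'
from h import *
go(.463,-.07,.112,67.5)
p,im,de=grab("top","top4")
X=pts(p,np.argwhere(np.ones((480,640)))[:,::-1],de.ravel())
c=np.array([.552,.143]);a=np.radians(67.5);ux=np.array([np.cos(a),np.sin(a)]);uy=np.array([-ux[1],ux[0]])
bx=(X[:,:2]-c)@ux;by=(X[:,:2]-c)@uy
s=(abs(by)<.09)&(bx>-.1)&(bx<.06)&(X[:,2]>.11)&(X[:,2]<.3)
k=np.polyfit(bx[s],X[s,2],1);print("cover",k,np.arctan(-k[0]),s.sum())
E
```

```text
at [ 0.4679 -0.0628  0.1742] [1.7997e+02 3.0000e-02 6.7480e+01] F [-2.3 -2.2 -3.2] t 5.9 open 0.018 q [ -7.6  -6.6  -9.5  87.   -0.  104.9]
MOVE [-8.6, -1.8, 62.2] twist -0.0004
cover [-0.32007522  0.15252933] 0.30977117231455376 4626
```

>>> apply_moves([
  {"jaw":-1,"xyz":[5,0,-12],"twist":0.0},
  {"jaw":-1,"xyz":[11,0,-24],"twist":0.0},
  {"jaw":-1,"xyz":[19,0,-34],"twist":0.0},
  {"jaw":-1,"xyz":[28,0,-44],"twist":0.0},
  {"jaw":-1,"xyz":[38,0,-53],"twist":0.0},
])

```text
time: 6.58
ee_pos: [0.4827, -0.0269, 0.2268]
tcp_rot: [180.0, -0.0, 67.5]
wrist_force: [-1.1, -2.3, -2.2]
opening: 0.0174
grasp_force: 118.5
```

>>> apply_moves([
  {"jaw":-1,"xyz":[10,0,-9],"twist":0.0},
  {"jaw":-1,"xyz":[22,0,-16],"twist":0.0},
  {"jaw":-1,"xyz":[33,0,-22],"twist":0.0},
  {"jaw":-1,"xyz":[45,0,-26],"twist":0.0},
  {"jaw":-1,"xyz":[58,0,-30],"twist":0.0},
])

```text
time: 7.2
ee_pos: [0.5049, 0.0269, 0.2562]
tcp_rot: [-180.0, 0.0, 67.5]
wrist_force: [-1.4, -1.1, -3.7]
opening: 0.018
grasp_force: 118.5
```

```bash
python3 - <<'E'
from h import *
go(.463,-.07,.112,67.5)
q,i2,d2=grab("top","top5");p,im,de=grab("scene","scene5")
c=np.array([.552,.143]);a=np.radians(67.5);ux=np.array([np.cos(a),np.sin(a)]);uy=np.array([-ux[1],ux[0]])
for P_,D in((q,d2),(p,de)):
    X=pts(P_,np.argwhere(np.ones((480,640)))[:,::-1],D.ravel())
    bx=(X[:,:2]-c)@ux;by=(X[:,:2]-c)@uy
    s=(abs(by)<.1)&(bx>-.04)&(bx<.14)&(X[:,2]>.135)&(X[:,2]<.285)
    Y=X[s];h=np.arange(.14,.29,.02)
    print(s.sum(),[(round(z,2),int((abs(Y[:,2]-z)<.01).sum()),np.round(np.median(bx[s][abs(Y[:,2]-z)<.01])*1000)) for z in h if (abs(Y[:,2]-z)<.01).sum()>3])
o=np.zeros((590,790,3),np.uint8)
o[:,:390]=cv2.resize(im[120:320,230:360],(390,590));o[:420,400:790]=cv2.resize(i2[160:300,225:355],None,fx=3,fy=3)
cv2.imwrite("pics/c5.png",o[...,::-1])
E
```

```text
at [0.5049 0.0269 0.2562] [-179.99    0.     67.51] F [-1.4 -1.1 -3.7] t 7.2 open 0.018 q [  3.   -0.9   4.9  95.8   0.  115.5]
MOVE [-105.5, -1.6, 144.2] twist 0.0001
486 [(np.float64(0.14), 16, np.float64(72.0)), (np.float64(0.16), 22, np.float64(69.0)), (np.float64(0.18), 23, np.float64(65.0)), (np.float64(0.2), 26, np.float64(61.0)), (np.float64(0.22), 29, np.float64(57.0)), (np.float64(0.24), 48, np.float64(52.0)), (np.float64(0.26), 322, np.float64(50.0))]
2363 [(np.float64(0.14), 290, np.float64(72.0)), (np.float64(0.16), 360, np.float64(69.0)), (np.float64(0.18), 390, np.float64(65.0)), (np.float64(0.2), 381, np.float64(62.0)), (np.float64(0.22), 345, np.float64(58.0)), (np.float64(0.24), 338, np.float64(54.0)), (np.float64(0.26), 259, np.float64(51.0))]
```

View pics/c5.png

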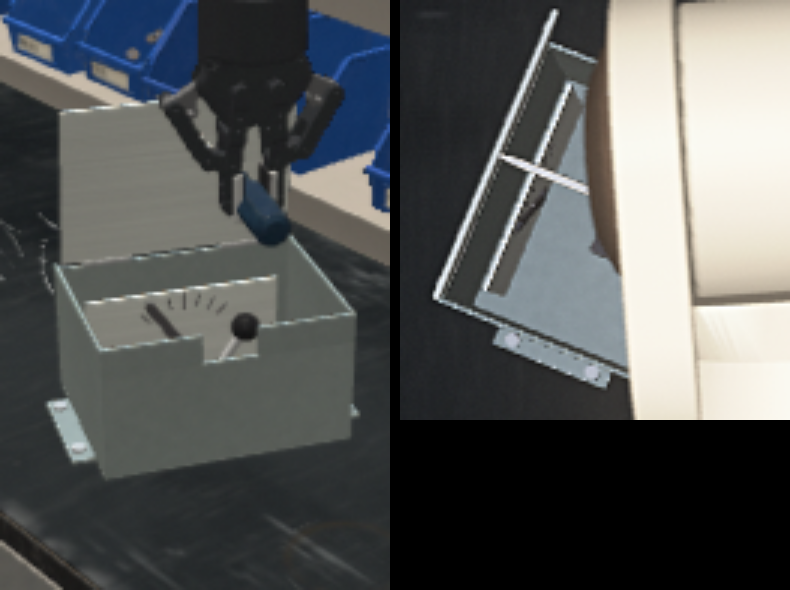

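The cover stands at about 1.39 rad, and the pointer and knob are in view (pointer leaning left, knob leaning right). Pushing the cover past upright.

>>> apply_moves([
  {"jaw":-1,"xyz":[13,0,-2],"twist":0.0},
  {"jaw":-1,"xyz":[26,0,-3],"twist":0.0},
  {"jaw":-1,"xyz":[39,0,-3],"twist":0.0},
  {"jaw":-1,"xyz":[52,0,-2],"twist":0.0},
  {"jaw":-1,"xyz":[52,0,-2],"twist":0.0},
])

```text
time: 7.92
ee_pos: [0.5248, 0.0752, 0.2576]
tcp_rot: [-180.0, -0.0, 67.6]
wrist_force: [0.3, -0.6, -1.7]
opening: 0.0178
grasp_force: 118.8
```

```bash
cat > ang.py <<'E'
from h import *
p,im,de=grab("scene","sceneA")
c=np.array([.552,.143]);a=np.radians(67.5);ux=np.array([np.cos(a),np.sin(a)]);uy=np.array([-ux[1],ux[0]])
X=pts(p,np.argwhere(np.ones((480,640)))[:,::-1],de.ravel());bx=(X[:,:2]-c)@ux;by=(X[:,:2]-c)@uy
s=(by<.09)&(by>.02)&(bx>.0)&(bx<.15)&(X[:,2]>.14)&(X[:,2]<.26)
k=np.polyfit(X[s,2],bx[s],1);k=np.polyfit(*(lambda m:(X[s,2][m],bx[s][m]))(abs(bx[s]-np.polyval(k,X[s,2]))<.006),1);print("cover theta",np.pi/2+np.arctan(k[0]),s.sum())
E
python3 ang.py; python3 -c "
from h import *
go(.463,-.07,.26,67.5)"
```

```text
cover theta 1.7711125289218526 1337
at [0.5246 0.0748 0.2578] [-1.7998e+02 -1.0000e-02  6.7570e+01] F [ 0.6  0.3 -1. ] t 7.97 open 0.0176 q [  8.1   2.4   8.5  96.    0.  120.5]
MOVE [-157.3, -1.7, -2.2] twist 0.0013
```

>>> apply_moves([
  {"jaw":-1,"xyz":[-50,0,0],"twist":0.0},
  {"jaw":-1,"xyz":[-110,0,0],"twist":0.0},
  {"jaw":-1,"xyz":[-170,0,20],"twist":0.0},
  {"jaw":-1,"xyz":[-220,30,50],"twist":-0.05},
  {"jaw":-1,"xyz":[-260,70,90],"twist":-0.15},
])

```text
time: 8.6
ee_pos: [0.4864, -0.1873, 0.1746]
tcp_rot: [179.8, 0.0, 76.2]
wrist_force: [0.6, 0.1, -1.3]
opening: 0.018
grasp_force: 118.8
```

```bash
python3 -c "
from h import *
go(.578,-.268,.06,82.3)"; python3 ang.py
```

```text
at [ 0.4864 -0.1873  0.1746] [1.798e+02 1.000e-02 7.618e+01] F [ 0.6  0.1 -1.3] t 8.6 open 0.018 q [-21.1  -0.   -3.3  86.6   0.   82.7]
MOVE [-56.5, 108.2, 114.6] twist -0.1068
cover theta 1.7798749634223652 1344
```

>>> apply_moves([
  {"jaw":-1,"xyz":[-28,54,40],"twist":-0.05},
  {"jaw":-1,"xyz":[-56,108,85],"twist":-0.107},
  {"jaw":-1,"xyz":[-56,108,115],"twist":-0.107},
  {"jaw":-1,"xyz":[-56,108,115],"twist":-0.107},
])

```text
time: 9.15
ee_pos: [0.5762, -0.2652, 0.0545]
tcp_rot: [-179.6, -0.1, 82.2]
wrist_force: [-1.2, 0.2, -2.6]
opening: 0.0181
grasp_force: 118.8
```

```bash
python3 - <<'E'
from h import *
go(.578,-.268,.02,82.3)
p,im,de=grab("top","top6")
T=lambda z:plane(p,[(0,0)],z)
# shank: bright pixels near predicted line; depth-based tip height
X=pts(p,np.argwhere(np.ones((480,640)))[:,::-1],de.ravel());a=np.radians(82.3);u=np.array([np.cos(a),np.sin(a)])
o=np.array(sensors.get_obs()["ee_pos"])[:2];t=(X[:,:2]-o)@u;s=(X[:,:2]-o)@np.array([-u[1],u[0]])
m=(t>.06)&(t<.2)&(abs(s)<.015)&(X[:,2]>.012)&(X[:,2]<.1)
print(m.sum(),[(b,np.round(np.median(X[m&(abs(t-b)<.01),2]),4)) for b in (.08,.1,.12,.14,.16) if (m&(abs(t-b)<.01)).any()],t[m].max())
E
```

```text
at [ 0.5762 -0.2652  0.0545] [-1.7962e+02 -1.3000e-01  8.2170e+01] F [-1.2  0.2 -2.6] t 9.15 open 0.0181 q [-24.7  17.4   3.   76.    0.   73.1]
MOVE [-2.6, 2.1, 34.5] twist -0.0022
120 [(0.08, np.float64(0.0511)), (0.1, np.float64(0.051)), (0.12, np.float64(0.0499)), (0.14, np.float64(0.0506)), (0.16, np.float64(0.0508))] 0.17569339143598697
```

>>> apply_moves([
  {"jaw":-1,"xyz":[0,0,20],"twist":0.0},
  {"jaw":-1,"xyz":[0,0,33],"twist":0.0},
  {"jaw":-1,"xyz":[0,0,36],"twist":0.0},
  {"jaw":-1,"xyz":[0,0,38],"twist":0.0},
  {"jaw":-1,"xyz":[0,0,38],"twist":0.0},
], grip_force=40)

```text
time: 9.82
ee_pos: [0.5781, -0.2653, 0.0214]
tcp_rot: [180.0, 0.0, 82.2]
wrist_force: [0.1, 0.2, -1.5]
opening: 0.0176
grasp_force: 118.8
```

>>> apply_moves([
  {"jaw":-1,"xyz":[0,0,2],"twist":0.0},
  {"jaw":0.2,"xyz":[0,0,2],"twist":0.0},
  {"jaw":0.2,"xyz":[0,0,2],"twist":0.0},
  {"jaw":0.2,"xyz":[0,0,-2],"twist":0.0},
  {"jaw":0.2,"xyz":[0,0,-50],"twist":0.0},
])

```text
time: 10.45
ee_pos: [0.5761, -0.2644, 0.0682]
tcp_rot: [-179.6, -0.1, 82.2]
wrist_force: [-0.1, -0.7, 0.9]
opening: 0.0515
grasp_force: 0.0
```

```bash
python3 - <<'E'
from h import *
go(.48,-.05,.25,67.5)
p,im,de=grab("scene","scene7")
o=cv2.resize(im[195:345,235:485],(790,474),interpolation=2);cv2.imwrite("pics/c7.png",o[...,::-1])
# sharp crop of box front stored
q=cv2.resize(im[190:290,235:361],(756,600),interpolation=2)
E
python3 ang.py
```

```text
at [ 0.5761 -0.2644  0.0682] [-1.7965e+02 -1.1000e-01  8.2240e+01] F [-0.1 -0.7  0.9] t 10.45 open 0.0515 q [-24.7  17.    4.   77.4   0.   73.1]
MOVE [199.4, -124.2, -181.8] twist 0.2572
cover theta 1.77539193200954 1343
```

View pics/c7.png

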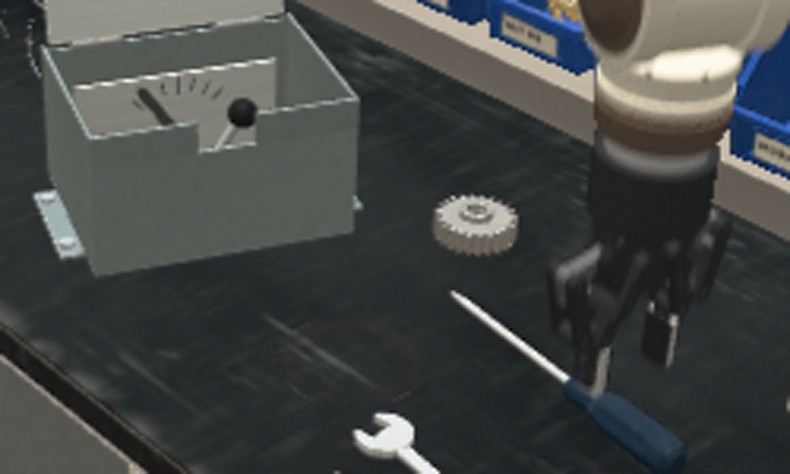

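The screwdriver lies flat on the bench, the cover is open at 1.78 rad, and the lever leans right (-y) while the pointer leans left (+y). Next is a wrist view from over the box with the tool turned half round, which suits both the look and the grip.

>>> apply_moves([
  {"jaw":0.2,"xyz":[0,0,-60],"twist":0.0},
  {"jaw":0.2,"xyz":[40,-10,-120],"twist":0.18},
  {"jaw":0.2,"xyz":[80,-20,-152],"twist":0.36},
  {"jaw":0.2,"xyz":[130,-20,-152],"twist":0.54},
  {"jaw":0.2,"xyz":[180,-20,-152],"twist":0.72},
])

```text
time: 11.18
ee_pos: [0.5827, -0.0829, 0.2242]
tcp_rot: [179.9, -0.1, 40.6]
wrist_force: [0.3, -0.9, -0.1]
opening: 0.0513
grasp_force: 0.0
```

```bash
python3 -c "
from h import *
go(.5467,.130,.22,-112.5)"
```

```text
at [ 0.5827 -0.0829  0.2242] [ 1.799e+02 -9.000e-02  4.062e+01] F [ 0.3 -0.9 -0.1] t 11.18 open 0.0513 q [ -8.1   9.8  12.7  92.8   0.  131.3]
MOVE [111.2, -185.0, 4.2] twist 2.6724
```

>>> apply_moves([
  {"jaw":1,"xyz":[22,-37,-10],"twist":-0.186},
  {"jaw":1,"xyz":[44,-74,-10],"twist":-0.372},
  {"jaw":1,"xyz":[66,-111,-10],"twist":-0.558},
  {"jaw":1,"xyz":[88,-148,-10],"twist":-0.744},
  {"jaw":1,"xyz":[111,-185,-10],"twist":-0.93},
])

```text
time: 11.8
ee_pos: [0.5446, 0.1296, 0.2335]
tcp_rot: [179.9, -0.0, 94.6]
wrist_force: [0.4, -0.2, -0.4]
opening: 0.0852
grasp_force: 0.0
```

>>> apply_moves([
  {"jaw":1,"xyz":[0,0,0],"twist":-0.186},
  {"jaw":1,"xyz":[0,0,0],"twist":-0.372},
  {"jaw":1,"xyz":[0,0,0],"twist":-0.558},
  {"jaw":1,"xyz":[0,0,0],"twist":-0.744},
  {"jaw":1,"xyz":[0,0,0],"twist":-0.93},
])

```text
time: 12.42
ee_pos: [0.545, 0.1283, 0.2333]
tcp_rot: [180.0, 0.0, 147.9]
wrist_force: [-0.5, 0.3, 0.2]
opening: 0.0856
grasp_force: 0.0
```

>>> apply_moves([
  {"jaw":1,"xyz":[0,0,0],"twist":-0.186},
  {"jaw":1,"xyz":[0,0,0],"twist":-0.372},
  {"jaw":1,"xyz":[0,0,0],"twist":-0.558},
  {"jaw":1,"xyz":[0,0,0],"twist":-0.744},
  {"jaw":1,"xyz":[0,0,0],"twist":-0.93},
])

```text
time: 13.05
ee_pos: [0.545, 0.1283, 0.2333]
tcp_rot: [-180.0, 0.0, -158.8]
wrist_force: [0.6, -0.6, 0.3]
opening: 0.0855
grasp_force: 0.0
```

```bash
python3 -c "
from h import *
go(.5467,.130,.22,-112.5)"
```

```text
at [0.545  0.1283 0.2333] [-1.7999e+02  4.0000e-02 -1.5881e+02] F [ 0.6 -0.6  0.3] t 13.05 open 0.0855 q [13.2  6.   9.5 93.5  0.  -7.9]
MOVE [-2.2, 1.0, 13.3] twist -0.8082
```

>>> apply_moves([
  {"jaw":1,"xyz":[-2,1,5],"twist":-0.186},
  {"jaw":1,"xyz":[-2,1,10],"twist":-0.372},
  {"jaw":1,"xyz":[-2,1,10],"twist":-0.558},
  {"jaw":1,"xyz":[-2,1,10],"twist":-0.744},
  {"jaw":1,"xyz":[-2,1,10],"twist":-0.808},
])

```text
time: 13.68
ee_pos: [0.5465, 0.1299, 0.2233]
tcp_rot: [-180.0, 0.0, -112.6]
wrist_force: [0.6, 0.0, 0.3]
opening: 0.0852
grasp_force: 0.0
```

```bash
python3 -c "
from h import *
go(.5467,.130,.22,-112.5)
grab('wrist','w8')"
```

```text
at [0.5465 0.1299 0.2233] [-1.7997e+02  2.0000e-02 -1.1265e+02] F [0.6 0.  0.3] t 13.68 open 0.0852 q [ 13.4   6.1   8.5  92.4  -0.  -54. ]
MOVE [-0.2, -0.2, 3.3] twist -0.0026
```

View pics/w8.png

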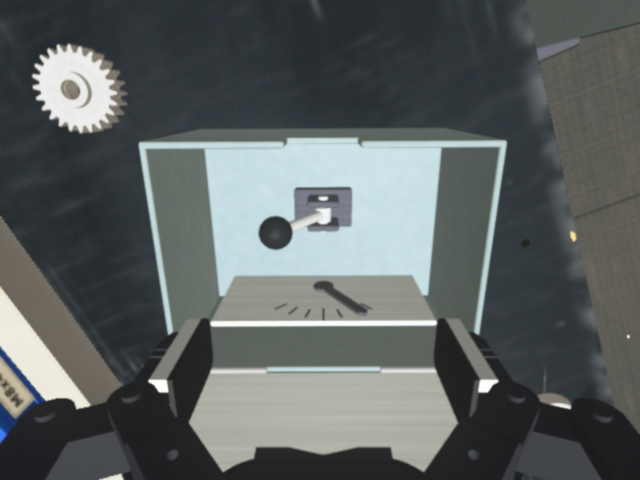

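The wrist view shows the pointer from its pivot at (322,287) to its tip at (364,311), and the knob at (275,232) on the other side.

```bash
python3 - <<'E'
from h import *
p,im,de=load("w8");g=cv2.cvtColor(im,cv2.COLOR_RGB2GRAY)
c=np.array([.552,.143]);a=np.radians(67.5);ux=np.array([np.cos(a),np.sin(a)]);uy=np.array([-ux[1],ux[0]])
def castx(uv,bx):
    o,d=rays(p,uv);s=(bx-(o[:2]-c)@ux)/(d[:,:2]@ux);X=o+d*s[:,None];return np.c_[(X[:,:2]-c)@uy,X[:,2]]*1000
R=(slice(278,318),slice(310,372));m=(g[R]<85).astype(np.uint8);nc,l,s,cc=cv2.connectedComponentsWithStats(m);i=1+s[1:,4].argmax()
uv=np.argwhere(l==i)[:,::-1]+[310,278];print("n",len(uv),s[i])
for bx in(.048,.05,.052):
    Q=castx(uv,bx);mu=Q.mean(0);w,V=np.linalg.eigh(np.cov(Q.T));v=V[:,1]*np.sign(V[1,1]);t=(Q-mu)@v;print(bx,"angle pca",np.arctan2(v[0],v[1]),"ext",mu+v*t.min(),mu+v*t.max(),np.ptp(t))
    e=Q[t>t.max()-3].mean(0);print("  tip from nominal pivot",np.arctan2(e[0]-0,e[1]-35),e)
# knob
m=(g<60).astype(np.uint8);m[:,:245]=0;m[:,305:]=0;m[:205]=0;m[262:]=0
nc,l,s,cc=cv2.connectedComponentsWithStats(m);i=1+s[1:,4].argmax();print("knob px",s[i],cc[i])
K=castx([cc[i]],-.014)[0];print("knob yz",K,"ang",np.arctan2(K[0],K[1]-35),np.hypot(K[0],K[1]-35))
# top rim check: box corner inner points -> box y centre/yaw
for uv in((141,143),(505,142),(284,141),(361,141)):
    X=plane(p,[uv],.12)[0];print(uv,(X[:2]-c)@ux*1000,(X[:2]-c)@uy*1000)
E
```

```text
n 411 [  4   3  53  32 411]
0.048 angle pca 0.5818657750800286 ext [-3.26220658 36.60567725] [31.52546264 89.48746552] 63.29822636201461
  tip from nominal pivot 0.5433531078183919 [31.69794595 87.48032512]
0.05 angle pca 0.5818657750800283 ext [-3.32386259 32.37743559] [31.93499398 85.97549   ] 64.1555796695711
  tip from nominal pivot 0.580644588001385 [32.10981352 83.94116356]
0.052 angle pca 0.5818657750800286 ext [-3.3855186  28.14919394] [32.34452531 82.46351448] 65.01293297712758
  tip from nominal pivot 0.621585304602749 [32.52168108 80.40200199]
knob px [260 217  31  31 573] [275.2565445  231.36998255]
knob yz [-32.74016668  84.48006474] ang -0.58454512101245 59.33123394457447
(141, 143) -78.28519361127118 -102.04722067693115
(505, 142) -78.46316974199469 104.17870349912513
(284, 141) -79.31983196245687 -20.95556385924212
(361, 141) -79.24078332547789 22.67323315015655
```

>>> apply_moves([
  {"jaw":0.2,"xyz":[0,-33,0],"twist":0.0},
  {"jaw":0.2,"xyz":[0,-33,40],"twist":0.0},
  {"jaw":0.2,"xyz":[0,-33,90],"twist":0.0},
  {"jaw":0.2,"xyz":[0,-33,130],"twist":0.0},
  {"jaw":0.2,"xyz":[0,-33,130],"twist":0.0},
], grip_force=20)

```text
time: 14.35
ee_pos: [0.575, 0.1167, 0.0902]
tcp_rot: [179.7, -0.2, -112.9]
wrist_force: [-1.2, -0.3, 0.1]
opening: 0.0509
grasp_force: 0.0
```

>>> apply_moves([
  {"jaw":-0.2,"xyz":[0,0,0],"twist":0.0},
  {"jaw":-1,"xyz":[0,0,0],"twist":0.0},
  {"jaw":-1,"xyz":[0,0,0],"twist":0.0},
  {"jaw":-1,"xyz":[0,0,0],"twist":0.0},
  {"jaw":-1,"xyz":[0,0,0],"twist":0.0},
], grip_force=20)

```text
time: 14.98
ee_pos: [0.5782, 0.1172, 0.0953]
tcp_rot: [-179.8, 0.1, -112.9]
wrist_force: [0.8, -0.4, 6.1]
opening: 0.0222
grasp_force: 19.6
```

>>> apply_moves([
  {"jaw":-1,"xyz":[0,13,-7],"twist":0.0},
  {"jaw":-1,"xyz":[0,27,-10],"twist":0.0},
  {"jaw":-1,"xyz":[0,41,-11],"twist":0.0},
  {"jaw":-1,"xyz":[0,55,-8],"twist":0.0},
  {"jaw":-1,"xyz":[0,68,-1],"twist":0.0},
])

```text
time: 15.6
ee_pos: [0.5161, 0.1436, 0.0965]
tcp_rot: [-179.7, 0.2, -112.9]
wrist_force: [5.4, -2.5, 0.6]
opening: 0.022
grasp_force: 20.2
```

>>> apply_moves([
  {"jaw":-1,"xyz":[0,0,0],"twist":0.0},
  {"jaw":-1,"xyz":[0,0,0],"twist":0.0},
  {"jaw":-1,"xyz":[0,0,0],"twist":0.0},
])

```text
time: 15.98
ee_pos: [0.5144, 0.1441, 0.0951]
tcp_rot: [180.0, 0.1, -112.8]
wrist_force: [-3.9, 3.8, 8.3]
opening: 0.0219
grasp_force: 20.8
```

```bash
python3 -c "
from h import *
go(.552-.014*.3827-.034*.9239,.143-.014*.9239+.034*.3827,.0965,-112.5)"; python3 ang.py
```

```text
at [0.5144 0.1441 0.0951] [ 1.7998e+02  1.0000e-01 -1.1284e+02] F [-3.9  3.8  8.3] t 15.97 open 0.0219 q [ 15.6   2.6  -9.4  78.    0.1 -51.6]
MOVE [0.6, -1.1, -1.4] twist -0.006
cover theta 1.777586690813691 792
```

>>> apply_moves([
  {"jaw":0.2,"xyz":[0,-1,0],"twist":0.0},
  {"jaw":0.2,"xyz":[0,-1,0],"twist":0.0},
  {"jaw":0.2,"xyz":[0,-1,-10],"twist":0.0},
  {"jaw":0.2,"xyz":[0,-1,-60],"twist":0.0},
  {"jaw":1,"xyz":[0,-34,-120],"twist":0.0},
])

```text
time: 16.65
ee_pos: [0.5419, 0.1316, 0.2106]
tcp_rot: [180.0, -0.0, -112.8]
wrist_force: [1.3, 0.3, 1.0]
opening: 0.0677
grasp_force: 0.0
```

>>> apply_moves([
  {"jaw":1,"xyz":[0,0,-10],"twist":0.0},
  {"jaw":1,"xyz":[0,0,-10],"twist":0.0},
  {"jaw":1,"xyz":[0,0,-10],"twist":0.0},
  {"jaw":1,"xyz":[0,0,-10],"twist":0.0},
])

```text
time: 17.15
ee_pos: [0.5421, 0.1314, 0.2174]
tcp_rot: [179.9, -0.1, -112.9]
wrist_force: [0.1, 0.6, -0.4]
opening: 0.0853
grasp_force: 0.0
```

```bash
python3 -c "
from h import *
go(.5467,.130,.22,-112.5)
grab('wrist','w9')"; python3 ang.py
```

```text
at [0.5421 0.1314 0.2174] [ 1.7990e+02 -7.0000e-02 -1.1285e+02] F [ 0.1  0.6 -0.4] t 17.15 open 0.0853 q [ 13.6   5.6   7.4  91.8  -0.  -53.5]
MOVE [-0.5, -4.8, -2.6] twist -0.0061
cover theta 1.7788862980562485 1007
```

View pics/w9.png

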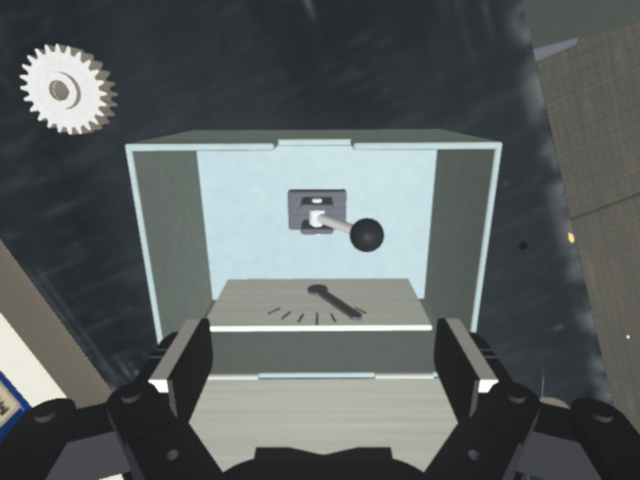

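The lever now leans the same way as the pointer, with the knob at (367,235) and the pointer running from (317,290) to (358,317). Measuring both angles and checking everything else.

```bash
python3 - <<'E'
from h import *
p,im,de=load("w9");g=cv2.cvtColor(im,cv2.COLOR_RGB2GRAY)
c=np.array([.552,.143]);a=np.radians(67.5);ux=np.array([np.cos(a),np.sin(a)]);uy=np.array([-ux[1],ux[0]])
def castx(uv,bx):
    o,d=rays(p,uv);s=(bx-(o[:2]-c)@ux)/(d[:,:2]@ux);X=o+d*s[:,None];return np.c_[(X[:,:2]-c)@uy,X[:,2]]*1000
r=[plane(p,[u],.12)[0] for u in((127,147),(500,145),(275,144),(353,144))]
y=[(X[:2]-c)@uy*1000 for X in r];print("rim y",y,"x",[(X[:2]-c)@ux*1000 for X in r]);y0=np.mean(y)
def comp(y1,y2,x1,x2,th):
    m=np.zeros_like(g);m[y1:y2,x1:x2]=g[y1:y2,x1:x2]<th
    nc,l,s,cc=cv2.connectedComponentsWithStats(m);i=1+s[1:,4].argmax();return np.argwhere(l==i)[:,::-1],cc[i],s[i]
uv,_,s=comp(281,321,304,367,85);Q=castx(uv,.05);mu=Q.mean(0);V=np.linalg.eigh(np.cov(Q.T))[1][:,1];V*=np.sign(V[1]);t=(Q-mu)@V
print("pointer",np.arctan2(*V),mu+V*t.min(),mu+V*t.max(),s)
uv,cc,s=comp(210,262,340,400,60);K=castx([cc],-.014)[0];print("knob",cc,s,K,"r",np.hypot(K[0]-y0,K[1]-35),"ang",np.arctan2(K[0]-y0,K[1]-35),"y0",y0,"asin",np.arcsin((K[0]-y0)/60))
q,i2,d2=grab("top","top9");b,bi,bd=load("top0")
d=cv2.absdiff(cv2.cvtColor(i2,cv2.COLOR_RGB2GRAY),cv2.cvtColor(bi,cv2.COLOR_RGB2GRAY))
for n,(u,v) in dict(gear=(364,178),spanner=(455,275),bearing=(169,292)).items(): print(n,int(d[v-14:v+14,u-14:u+14].max()),d[v-14:v+14,u-14:u+14].mean())
E
```

```text
rim y [np.float64(-102.3275051229673), np.float64(104.25086081250642), np.float64(-20.34706280063619), np.float64(22.838586966378262)] x [np.float64(-77.50448340999918), np.float64(-77.45195419995066), np.float64(-78.75390509343306), np.float64(-78.51696920473859)]
pointer 0.5789117801621458 [-3.45392519 32.17846861] [31.60394929 85.81542028] [308 285  53  32 420]
knob [365.42334495 233.23170732] [351 219  32  32 574] [35.60315582 82.01744661] r 58.31681884281956 ang 0.6330250495114096 y0 1.1037199638202981 asin 0.612592655931297
gear 63 38.36224489795919
spanner 68 18.525510204081634
bearing 62 33.98979591836735
```

```bash
python3 - <<'E'
from h import *
c=np.array([.552,.143]);a=np.radians(67.5);ux=np.array([np.cos(a),np.sin(a)]);uy=np.array([-ux[1],ux[0]])
p,im,de=load("w9");g=cv2.cvtColor(im,cv2.COLOR_RGB2GRAY).astype(int)
def castx(uv,bx):
    o,d=rays(p,uv);s=(bx-(o[:2]-c)@ux)/(d[:,:2]@ux);X=o+d*s[:,None];return np.c_[(X[:,:2]-c)@uy,X[:,2]]*1000
print("row326",g[326,200:222],g[326,422:442]);print("col",g[318:336,260],g[318:336,400])
print("bracket row210",g[200,280:300],g[200,338:356])
for uv in((209,328),(432,328),(228,279),(413,279)):print(uv,castx([uv],.054))
for l,r in(((288,200),(346,200)),):print("bracket y mid",[plane(p,[u],.03)[0][:2].__sub__(c)@uy*1000 for u in(l,r)])
# depth: knob & pointer surface points
u,v=np.meshgrid(np.arange(358,376),np.arange(226,244));X=pts(p,np.c_[u.ravel(),v.ravel()],de[v,u].ravel());
# sphere fit
A=np.c_[2*X,np.ones(len(X))];s=np.linalg.lstsq(A,(X**2).sum(1),rcond=None)[0];k=s[:3];print("sphere",(k[:2]-c)@ux*1000,(k[:2]-c)@uy*1000,k[2]*1000,"r",np.sqrt(s[3]+k@k)*1000)
uv=np.argwhere((g[281:321,304:367]<85))[:,::-1]+[304,281];D=de[uv[:,1],uv[:,0]];X=pts(p,uv,D);print("pointer bx",np.percentile((X[:,:2]-c)@ux*1000,[10,50,90]))
E
```

```text
row326 [ 37  39  40  41  40  39  40  42  45  97 179 213 220 219 218 221 222 220
 221 221 222 223] [247 247 247 248 247 248 248 247 243 214 141 105  99  94  75  49  39  38
  38  36]
col [150 149 149 151 150 148 150 177 235 251 253 252 236 166 113 101 101 101] [149 148 148 149 149 148 166 218 246 252 251 240 180 117 103 100  99 100]
bracket row210 [217 219 219 217 217 217 210 179 138 122 123 122 125 124 124 124 122 123
 123 123] [123 127 124 124 125 125 126 134 169 203 218 218 217 219 217 218 218 217]
(209, 328) [[-77.31197106  93.69427326]]
(432, 328) [[84.35587245 95.36447695]]
(228, 279) [[-82.69015865   9.13740211]]
(413, 279) [[88.96189752 11.41766789]]
bracket y mid [np.float64(-22.397622362385885), np.float64(24.836747745757066)]
sphere -59.45833549150127 26.54049070746023 217.88938560920533 r 131.82240255234157
pointer bx [50.54048043 50.95071954 51.40058079]
```

The lever reads about 0.62 rad and the pointer about 0.57, so I'll regrip and take off about 2.5 mm to centre it.

>>> apply_moves([
  {"jaw":0.2,"xyz":[0,30,0],"twist":0.0},
  {"jaw":0.2,"xyz":[0,30,40],"twist":0.0},
  {"jaw":0.2,"xyz":[0,30,90],"twist":0.0},
  {"jaw":0.2,"xyz":[0,30,120],"twist":0.0},
  {"jaw":0.2,"xyz":[0,30,120],"twist":0.0},
])

```text
time: 17.92
ee_pos: [0.5136, 0.1427, 0.0964]
tcp_rot: [179.8, -0.2, -112.9]
wrist_force: [-0.4, -0.4, 0.8]
opening: 0.0512
grasp_force: 0.0
```

>>> apply_moves([
  {"jaw":-0.2,"xyz":[0,0,0],"twist":0.0},
  {"jaw":-1,"xyz":[0,0,0],"twist":0.0},
  {"jaw":-1,"xyz":[0,0,0],"twist":0.0},
  {"jaw":-1,"xyz":[0,0,0],"twist":0.0},
  {"jaw":-1,"xyz":[0,0,0],"twist":0.0},
])

```text
time: 18.55
ee_pos: [0.5149, 0.1438, 0.1011]
tcp_rot: [180.0, 0.1, -112.8]
wrist_force: [-8.6, 2.0, 8.1]
opening: 0.0213
grasp_force: 19.8
```

```bash
python3 -c "
from h import *
go(.552-.014*.3827-.0328*.9239,.143-.014*.9239+.0328*.3827,.097,-112.5)"
```

```text
at [0.5149 0.1438 0.1011] [ 1.7999e+02  1.2000e-01 -1.1283e+02] F [-8.6  2.   8.1] t 18.55 open 0.0213 q [ 15.6   2.5  -8.8  78.6   0.1 -51.6]
MOVE [0.6, -1.7, 4.1] twist -0.0058
```

>>> apply_moves([
  {"jaw":-1,"xyz":[0,-1.5,0],"twist":0.0},
  {"jaw":-1,"xyz":[0,-3,-1],"twist":0.0},
  {"jaw":-1,"xyz":[0,-3,-1],"twist":0.0},
  {"jaw":-1,"xyz":[0,-3,-1],"twist":0.0},
])

```text
time: 19.05
ee_pos: [0.5165, 0.1432, 0.1022]
tcp_rot: [179.8, 0.1, -112.8]
wrist_force: [-14.5, 4.8, 12.5]
opening: 0.0216
grasp_force: 19.9
```

>>> apply_moves([
  {"jaw":0.2,"xyz":[0,0,0],"twist":0.0},
  {"jaw":0.2,"xyz":[0,0,0],"twist":0.0},
  {"jaw":0.2,"xyz":[0,0,-10],"twist":0.0},
  {"jaw":0.2,"xyz":[0,0,-60],"twist":0.0},
  {"jaw":1,"xyz":[0,-33,-120],"twist":0.0},
])

```text
time: 19.68
ee_pos: [0.5449, 0.1304, 0.2166]
tcp_rot: [180.0, -0.0, -112.8]
wrist_force: [2.3, 1.4, 1.3]
opening: 0.068
grasp_force: 0.0
```

>>> apply_moves([
  {"jaw":1,"xyz":[0,0,0],"twist":0.0},
  {"jaw":1,"xyz":[0,0,0],"twist":0.0},
  {"jaw":1,"xyz":[0,0,0],"twist":0.0},
  {"jaw":1,"xyz":[0,0,0],"twist":0.0},
])

```text
time: 20.18
ee_pos: [0.5451, 0.1302, 0.2135]
tcp_rot: [179.9, -0.1, -112.9]
wrist_force: [-0.3, -0.1, 0.7]
opening: 0.0852
grasp_force: 0.0
```

```bash
python3 - <<'E'
from h import *
go(.5467,.13,.22,-112.5)
p,im,de=grab("wrist","w10");g=cv2.cvtColor(im,cv2.COLOR_RGB2GRAY)
c=np.array([.552,.143]);a=np.radians(67.5);ux=np.array([np.cos(a),np.sin(a)]);uy=np.array([-ux[1],ux[0]])
def castx(uv,bx):
    o,d=rays(p,uv);s=(bx-(o[:2]-c)@ux)/(d[:,:2]@ux);X=o+d*s[:,None];return np.c_[(X[:,:2]-c)@uy,X[:,2]]*1000
def comp(y1,y2,x1,x2,th):
    m=np.zeros_like(g);m[y1:y2,x1:x2]=g[y1:y2,x1:x2]<th
    nc,l,s,cc=cv2.connectedComponentsWithStats(m);i=1+s[1:,4].argmax();return np.argwhere(l==i)[:,::-1],cc[i],s[i]
uv,_,s=comp(281,323,300,372,85);Q=castx(uv,.051);mu=Q.mean(0);V=np.linalg.eigh(np.cov(Q.T))[1][:,1];V*=np.sign(V[1]);t=(Q-mu)@V
print("pointer",np.arctan2(*V),mu+V*t.min(),mu+V*t.max(),s)
uv,cc,s=comp(205,265,335,405,60);b=np.array([s[0]+(s[2]-1)/2,s[1]+(s[3]-1)/2]);K=castx([b],-.014)[0];print("knob",b,s,K,"asin",np.arcsin((K[0]-1.1)/60),"atan",np.arctan2(K[0]-1.1,K[1]-35))
o=cv2.resize(im[120:340,190:460],None,fx=2.9,fy=2.7,interpolation=2)[:594,:790];cv2.imwrite("pics/c10.png",o[...,::-1])
E
python3 ang.py
```

```text
at [0.5451 0.1302 0.2135] [ 1.7992e+02 -6.0000e-02 -1.1285e+02] F [-0.3 -0.1  0.7] t 20.18 open 0.0852 q [ 13.4   5.9   7.2  91.4  -0.  -53.7]
MOVE [-0.4, -1.6, -6.5] twist -0.0061
pointer 0.5799642549676655 [-3.89120501 29.6844785 ] [31.81782592 84.19231638] [312 287  54  33 450]
knob [369. 237.] [354 222  31  31 611] [33.90153705 86.52491292] asin 0.5784088238518735 atan 0.5669081726071578
cover theta 1.7734093817361547 1038
```

View pics/c10.png

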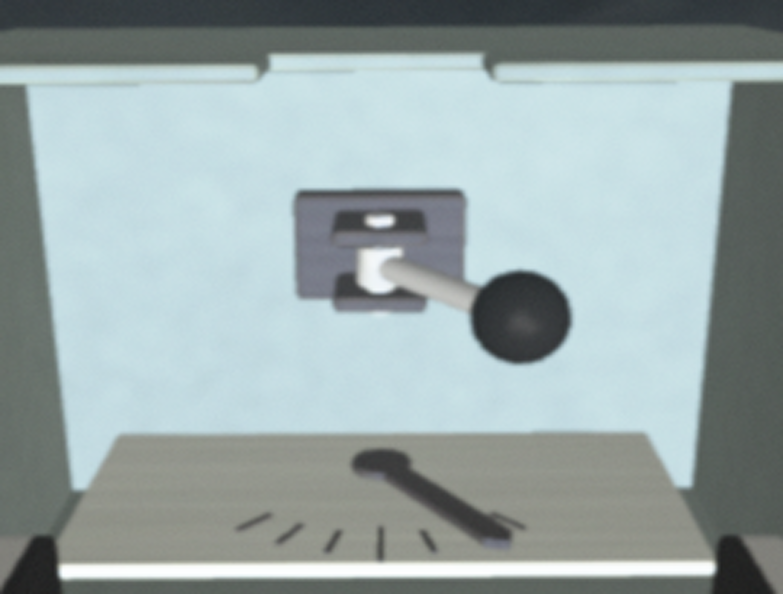

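The lever reads 0.57–0.58 rad against the pointer's 0.58, the cover stands at 1.77 rad, and the gripper is clear of everything. Handing in.

```bash
python3 -c "
from h import *
print(bot.job_done())"
```

```text
the job is handed in; nothing more can be done
None
```

I handed the job in after about 20 s of robot time; no verdict came back. By camera the cover stands open at 1.77 rad, the lever is at 0.57–0.58 rad against the pointer's 0.58, the screwdriver lies flat on the bench, and the spanner, gear and bearing were never approached (my last image check on them was inconclusive).

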